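# Shut the instrument case and gauge its height for packing

## Task

Press the raised lid of the orange case down at the edge opposite its hinge until the catch clicks and holds it shut, and take the hand off it. Then pick up the bridge gauge by its blue tower and set it down gently astride the case, so that both legs stand flat on the desk and the sprung foot rests on the lid and shows the height of the shut case. Let go, and leave the grey case, the hole punch and the tape roll where they are.

Things in the scene. Friction and masses are not known exactly. Their poses are not given: they have to be found in the camera images.
- case: Loose orange plastic case, 100 mm long (its x) by 70 mm wide (its y), exactly 40 mm high when shut, 0.5 kg. Origin: centre of its underside, on the desk; z up. The lid's hinge runs along y at the +x end, 32 mm up; a black spring catch, which reaches 14 mm beyond the wall, sits in the middle of the -x end. The lid's top is flat.
- case_lid (a joint): Hinge angle of the orange lid (rad): 0 shut, growing as it rises. Its hinge spring holds it ajar at about 0.3 to 0.43. At about 0.09 its lip meets the catch; a push of about 6 to 10 N at lid_press carries it past, and it then stays below 0.02 by itself. If it has not clicked it springs up again.
- lid_press (a point): Point on top of the orange lid (8 mm thick) 12 mm in from its free edge, mid-width: where to press. Moves with the lid, 88 mm from the hinge; 40 mm above the desk when shut.
- gauge: Loose bridge height gauge, about 0.65 kg (varies). Two aluminium legs, each 60 mm (x) by 12 mm (y) by 85 mm high, stand 120 mm apart inside, 144 mm outside, along its y, joined by a beam 40 mm wide at 85 to 100 mm height. On the beam's middle stands a blue tower 30 x 30 mm, from 100 to 170 mm height, with white scales on its x faces. Origin: midway between the legs, at the level of their undersides; z up. Either way round (half a turn) serves.
- gauge_grip (a point): On the axis of the gauge's blue tower, 140 mm above the leg undersides: where to grip, from above, fingers closing along the gauge's y (30 mm wide).
- gauge_foot (a joint): Height of the gauge's sprung foot (black disc, 24 mm across, on a steel rod in the middle of the bridge) above the level of the leg undersides, in m: 0 (its lower stop) to 0.065. A light spring pushes it down (under 1.5 N in all at 40 mm). A red pointer on the tower shows it. With the legs on the desk it reads the height of what it rests on.
- grey_case: Bystander: loose shut grey case, 110 x 75 mm, 28 mm high. Origin: centre of its underside.
- punch: Bystander: loose hole punch, black and steel, 75 x 120 mm, 48 mm high. Origin: centre of its underside.
- tape_roll: Bystander: loose brown tape roll lying flat, 90 mm across, 48 mm high. Origin: centre of its underside.

How it is judged:
On the way:
1. the orange lid is held shut by its catch, with the hand off the case (value of joint case_lid below 0.02 rad and contact force between case and the arm below 0.1 N and contact force between case and the fingers below 0.1 N), for 0.3 s.
At the end, for the whole second after the job is handed in: Orange lid latched (<0.02 rad), case flat; gauge released, at rest, legs on the desk (3 mm, 0.04 rad), its middle within 45 mm along and 30 mm across of the case centre, its foot on the lid reading 40 +/- 2.5 mm; grey case, punch and tape roll within 30 mm of their starts (value of joint case_lid below 0.02 rad and value of joint gauge_foot between 0.0375 and 0.0425 m and height (world z) of each of gauge, case below 0.003 m and angle between each of gauge, case's own z axis and vertical below 0.04 rad and x of gauge in the frame of case between -0.045 and 0.045 m and y of gauge in the frame of case between -0.03 and 0.03 m and contact force between gauge and case above 0.2 N and linear speed of each of gauge, case below 0.02 m/s and distance of each of grey_case, punch, tape_roll from where it was at the start of the episode below 0.03 m); the robot touches nothing.
It fails at once if the gauge is dropped or slammed onto the desk (over 0.4 m/s within 10 mm of it) (height (world z) of gauge below 0.01 m and linear speed of gauge above 0.4 m/s).
It fails at once if the gauge is tipped over (beyond 0.6 rad) (angle between gauge's own z axis and vertical above 0.6 rad).
It fails at once if a bystander is moved more than 30 mm (distance of any of grey_case, punch, tape_roll from where it was at the start of the episode above 0.03 m).
It also fails if it takes over 64 s, if anything falls off the work surface, if the arm or the gripper's body presses on something with over 40 N, if the wrist force passes 120 N, or if a joint passes its speed limit or range.

## Robot

A 7-joint arm with a two-finger parallel gripper is mounted at the origin on the work surface. World frame = base frame: x ahead of the robot, y to its left, z up, the work surface at z = 0. Lengths are in m, angles in rad, forces in N, time in s.
With the tool pointing down it reaches from about 0.4 to 0.9 m from the base axis. Payload 5.5 kg.
Tool frame: the origin (TCP) lies midway between the tips of the shut fingers; the grasp point (between the pads) lies 19 mm behind it (manip.grip_depth is the distance from the TCP to the grasp point, in m); z points along the fingers, y is the line along which they close (so a half turn about z gives the same grasp; the last joint's range is limited). The gripper opens to 92 mm and grips with 3 to 60 N. Pads are 19 mm wide; open, the fingers measure 130 mm over their backs; the gripper's body (75 mm by 190 mm) begins 47 mm behind the grasp point.
Start: joints at [-0.918, 0.501, -0.427, 1.55, 0.221, 1.138, -0.21], TCP at [0.247, 0.601, 0.227] pointing down, gripper open.
Joint ranges: [-2.88, 2.88], [-0.31, 2.03], [-1.54, 1.56], [0.2, 2.42], [-1.41, 4.55], [0.19, 2.02], [-2.57, 2.57]. Speed limits (rad/s): [2.57, 2.57, 3.14, 3.14, 3.14, 3.14, 3.14].

## Interface

Orientations are given as a unit quaternion [x, y, z, w].
In Python, from bench import manip, effector, viewer gives the robot as it stands. Calls block until the motion is done:
- manip.move_pose(position, orientation): joint-space move of the TCP to a pose.
- manip.servo_line(position, ori=None, vel=0.15): straight line of the TCP; ori=None keeps the orientation; vel is the mean speed in m/s.
- manip.movej(angles): joint-space move.
- effector.open_jaws() and effector.close(f_grip=None): open the fingers fully, or close them until they stop; f_grip is the grip in N (None keeps the last).
- manip.sleep(seconds).
- manip.solve_ik(position, orientation): joint angles nearest the present ones, or None.
- viewer.get_image(name): name is "scene" or "top" or "wrist"; returns the picture (480x640x3 uint8, red, green, blue); there is no depth.
- viewer.get_calibration(name): a dict with "vfov" (degrees; the focal length in pixels is half the picture's height over the tangent of half this angle, whatever the lens; pixels are square), "cx", "cy" (the principal point, pixels), "eye" and "attitude" of the camera in the world. Camera axes: x right, y down, z forward; pixel columns grow to the right and rows downward; lengths in m; the calibration is good to about 2 mm. A picture is of the moment at which its call begins: read the wrist's pose just before it. get_calibration takes no time and is no camera call; for the wrist camera it gives the pose at the moment of the call.
A pose or a line that the arm cannot do raises manip.PlanningError and nothing moves.
- manip.hand_in(): hands the job in; it is judged then, once.
Readings, each from a call of its own:
- manip.current_clock(): time.
- manip.current_q(): joint angles.
- manip.current_joint_velocities(): joint speeds.
- manip.current_tau(): joint torques, N m.
- manip.current_tool_pos(): TCP position.
- manip.current_tcp_rot(): TCP orientation.
- manip.current_force(): force on the tool from outside, world axes, zero at the start.
- manip.current_wrist_torque(): the same for the moment, N m.
- manip.current_finger_gap(): finger opening in m.
- manip.current_gripper_force(): force on a finger pad.
Only numpy, scipy, OpenCV 4.12 (cv2) and the standard library are available. Lean on these libraries where they do the work, as an engineer would, in place of code of your own. Each camera call takes 0.05 s, during which the arm holds its last target. There are 200 camera calls.

## Working session

There is one attempt and no reset: what is moved stays moved. The work goes in short steps, each a Python script; the robot and the scene stay as the last script left them, time stands still between calls to the robot, and variables do not carry over. Pictures are saved under pics/ and viewed, at most 10 in all, crops included, and the job is handed in when it is done.

```bash
mkdir -p pics; python3 - <<'E'
from bench import manip, effector, viewer
import cv2
for n in("top","scene"):
    cv2.imwrite(f"pics/{n}0.png",viewer.get_image(n)[:,:,::-1]); print(n,viewer.get_calibration(n))
print(manip.current_clock(),manip.current_tcp_rot(),viewer.get_calibration("wrist"))
E
```

```text
top {'vfov': 42.213476299995754, 'cx': 310.80316056981735, 'cy': 245.40102394960843, 'eye': array([ 0.41053882, -0.00860774,  1.16162027]), 'attitude': array([ 0.70525846, -0.70449262,  0.04813713, -0.06311465])}
scene {'vfov': 52.26292376038014, 'cx': 320.6131354331054, 'cy': 241.8031120506481, 'eye': array([0.96593045, 0.41383489, 0.89394421]), 'attitude': array([ 0.36527073,  0.87817767, -0.28837524, -0.11054862])}
0.1 [ 1.93641046e-01  9.81072039e-01 -8.73652101e-04 -1.91507854e-04] {'vfov': 63.76050761969885, 'cx': 318.19962367534913, 'cy': 236.39473736118111, 'eye': array([0.17698579, 0.62971102, 0.38373577]), 'attitude': array([0.8217644 , 0.55141635, 0.0793569 , 0.11977379])}
```

View pics/top0.png

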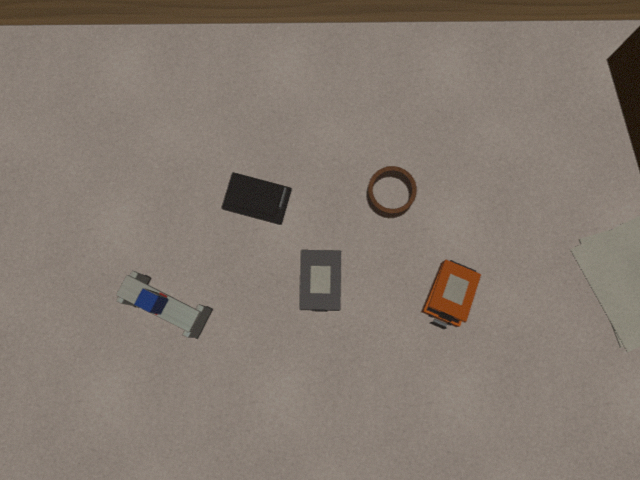

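View pics/scene0.png

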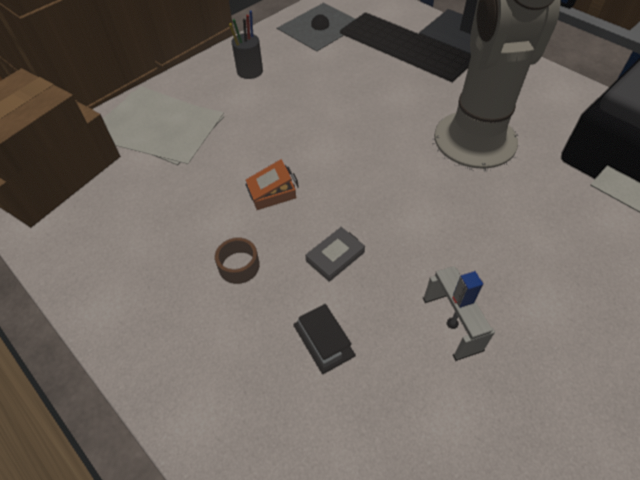

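The top view shows the orange case at about (455,292) with its catch at (440,323), on the robot side. The blue tower is at (151,301) with the gauge legs at about (130,288) and (195,320). The grey case (320,280), punch (257,198) and tape (391,191) stay clear of both. Next I get coarse positions and take wrist close-ups.

```bash
cat > h.py <<'E'
from bench import manip, effector, viewer
import cv2, numpy as np
from scipy.spatial.transform import Rotation as R
def rays(cal,px):
    f=240/np.tan(np.radians(cal["vfov"]/2)); px=np.atleast_2d(px).astype(float)
    d=np.c_[(px[:,0]-cal["cx"])/f,(px[:,1]-cal["cy"])/f,np.ones(len(px))]
    return R.from_quat(cal["attitude"]).apply(d)
def onplane(cal,px,z):
    d=rays(cal,px); return cal["eye"]+d*((z-cal["eye"][2])/d[:,2])[:,None]
def mask(img,lo,hi):
    m=cv2.inRange(cv2.cvtColor(img,cv2.COLOR_RGB2HSV),lo,hi)
    n,l,s,c=cv2.connectedComponentsWithStats(m); return (l==1+s[1:,4].argmax()).astype(np.uint8)*255
def centroid(m):
    M=cv2.moments(m,True); return np.array([M["m10"]/M["m00"],M["m01"]/M["m00"]])
ORANGE=((5,150,60),(18,255,255)); BLUE=((108,130,40),(130,255,255))
def down(yaw):  # tool down, tool y axis at world angle yaw
    y=np.array([np.cos(yaw),np.sin(yaw),0]); z=np.array([0,0,-1.]); return R.from_matrix(np.c_[np.cross(y,z),y,z]).as_quat()
E
python3 - <<'E'
from h import *
c=viewer.get_calibration("top"); im=cv2.imread("pics/top0.png")[:,:,::-1].copy()
for n,k,z in(("case",ORANGE,.05),("tower",BLUE,.15)):
    m=mask(im,*k); print(n,m.sum()//255,centroid(m),onplane(c,centroid(m),z))
    print(cv2.minAreaRect(cv2.findNonZero(m)))
print(onplane(c,[[130,288],[195,320]],.1),"catch",onplane(c,[440,323],.035))
w=viewer.get_calibration("wrist"); T=R.from_quat(manip.current_tcp_rot())
print("cam in tool",T.inv().apply(w["eye"]-manip.current_tool_pos()),"fwd",T.inv().apply(R.from_quat(w["attitude"]).apply([0,0,1])))
E
```

```text
case 1715 [451.80758017 292.42798834] [[ 0.50215513 -0.23611605  0.05      ]]
((453.0517272949219, 293.1206970214844), (44.009796142578125, 57.751243591308594), 21.801410675048828)
tower 309 [146.22006472 300.11003236] [[0.48084702 0.28188132 0.15      ]]
((146.35768127441406, 300.2336120605469), (18.244487762451172, 17.519540786743164), 25.016895294189453)
[[0.50509885 0.32524529 0.1       ]
 [0.45059559 0.21115139 0.1       ]] catch [[ 0.4485649  -0.21633605  0.035     ]]
cam in tool [ 7.56502625e-02  8.54411970e-05 -1.57976549e-01] fwd [-2.84406412e-01  3.23045687e-04  9.58703754e-01]
```

```bash
cat >> h.py <<'E'
def best(p,yaw):
    q0=np.array(manip.current_q()); o=[]
    for a in (yaw,yaw+np.pi):
        q=manip.solve_ik(p,down(a))
        if q is not None: o.append((np.abs(np.array(q)-q0).max(),a))
    print("ik",o); return min(o)[1]
E
python3 - <<'E'
from h import *
p=[.48,-.23,.26]; a=best(p,np.radians(70)); manip.move_pose(p,down(a))
effector.close(); manip.sleep(.2)
c=viewer.get_calibration("wrist"); im=viewer.get_image("wrist")
np.save("cal1.npy",c,allow_pickle=True); cv2.imwrite("pics/w1.png",im[:,:,::-1]); print(manip.current_clock(),manip.current_force(),manip.current_tool_pos())
E
```

```text
ik [(np.float64(1.9224871356131488), np.float64(1.2217304763960306)), (np.float64(1.1667367943535452), np.float64(4.363323129985824))]
4.825 [-0.33390339 -1.09336302  0.83658947] [ 0.47999747 -0.23000088  0.25999393]
```

View pics/w1.png

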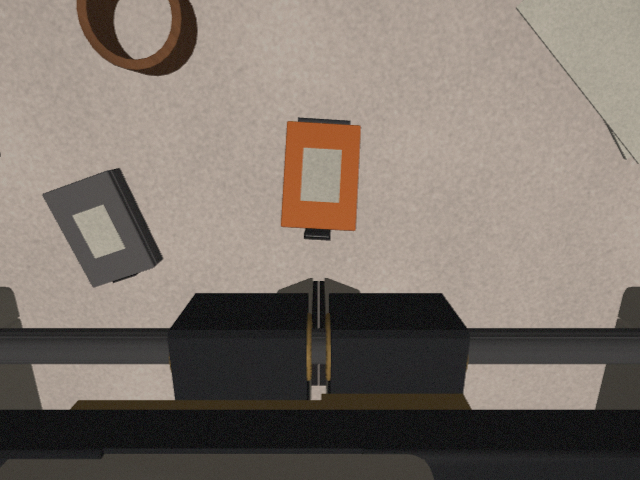

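The wrist view shows the lid's corners at about (288,122), (360,125), (356,230) and (282,228). The catch is at (317,235) and the hinge strip at the top, at (324,121).

```bash
python3 - <<'E'
from h import *
c=np.load("cal1.npy",allow_pickle=True).item(); im=cv2.imread("pics/w1.png")[:,:,::-1].copy()
m=cv2.morphologyEx(mask(im,*ORANGE),cv2.MORPH_CLOSE,np.ones((3,3)))
k=max(cv2.findContours(m,0,2)[0],key=cv2.contourArea); q=cv2.approxPolyDP(cv2.convexHull(k),6,True)[:,0]; print(q)
q=q[np.argsort(q[:,1])]; hi,fr=q[:2],q[2:]
for t in(.25,.3,.36,.43):
    H=onplane(c,hi,.032+.008*np.cos(t)); F=onplane(c,fr,.032+.008*np.cos(t)+.1*np.sin(t))
    d=H.mean(0)-F.mean(0); u=d[:2]/np.hypot(*d[:2])
    print(t,"len err",np.hypot(*d[:2])-.1*np.cos(t),"w",np.linalg.norm(H[0]-H[1]),np.linalg.norm(F[0]-F[1]),"yaw",np.degrees(np.arctan2(*u[::-1])),
      "ctr",H.mean(0)[:2]-u*(.05+.008*np.sin(t)),"yawF",np.degrees(np.arctan2(*(F[1]-F[0])[1::-1])))
print("catch",onplane(c,[317,235],.035))
E
```

```text
[[287 122]
 [359 126]
 [353 230]
 [281 225]]
0.25 len err -0.0025456221833024956 w 0.06786198017257941 0.06844426075520078 yaw -23.38333113179642 ctr [ 0.50268909 -0.23978636] yawF -114.0695239715621
0.3 len err -0.0024501995342514488 w 0.06788146805493708 0.06753356395611006 yaw -23.421750356307278 ctr [ 0.50234906 -0.23960252] yawF -114.06952397156209
0.36 len err -0.001987612208236303 w 0.06790937316649712 0.06646468803897211 yaw -23.468406174566475 ctr [ 0.50194861 -0.23938424] yawF -114.06952397156208
0.43 len err -0.0009702473625491786 w 0.0679480319914913 0.06525555352076697 yaw -23.523342925156747 ctr [ 0.50149367 -0.23913382] yawF -114.06952397156206
catch [[ 0.44887722 -0.21737424  0.035     ]]
```

```bash
python3 - <<'E'
from h import *
C=np.array([.502,-.2395]); yw=np.radians(-23.5); u=np.array([np.cos(yw),np.sin(yw)])
P=lambda x,z:[*(C+u*x),z]
o=down(yw-np.pi/2)
manip.servo_line(P(-.031,.12),o); f0=np.array(manip.current_force()); print("f0",f0)
manip.servo_line(P(-.031,.080),vel=.08)
for z in np.r_[np.arange(.074,.046,-.004),np.arange(.046,.034,-.0015)]:
    manip.servo_line(P(-.031-.007*(.08-z)/.04,z),vel=.04); manip.sleep(.05)
    f=np.array(manip.current_force())-f0; print(round(z,4),np.round(manip.current_tool_pos()[2],4),f.round(1))
    if abs(f[2])>25: break
manip.servo_line(P(-.038,.10),vel=.12); 
manip.servo_line(P(-.02,.26),vel=.25); manip.sleep(.4)
c=viewer.get_calibration("wrist"); im=viewer.get_image("wrist")
np.save("cal2.npy",c,allow_pickle=True); cv2.imwrite("pics/w2.png",im[:,:,::-1]); print(manip.current_clock())
m=mask(im,*ORANGE); k=max(cv2.findContours(m,0,2)[0],key=cv2.contourArea); q=cv2.approxPolyDP(cv2.convexHull(k),6,True)[:,0]
X=onplane(c,q,.04); print(q,X,X.mean(0)); r=np.float32(X[:,:2]*1000); print(cv2.minAreaRect(r))
E
```

```text
f0 [-0.53722773 -1.15060254 -0.28524546]
0.074 0.0741 [0.5 1.7 0.5]
0.07 0.0699 [0.2 1.5 1.1]
0.066 0.0658 [-0.1  1.5  0.1]
0.062 0.0618 [0.1 1.9 0.2]
0.058 0.0579 [ 0.4  1.7 -0.2]
0.054 0.0539 [0.5 1.6 2.2]
0.05 0.0499 [0.6 1.1 1.2]
0.046 0.046 [0.4 1.1 1.3]
0.0445 0.0444 [0.3 0.4 0.9]
0.043 0.0428 [-0.1  0.9  0.3]
0.0415 0.0414 [ 0.3  2.  -0.1]
0.04 0.0403 [0.1 1.3 4.1]
0.0385 0.0396 [-1.6  2.9 12.8]
0.037 0.039 [-4.4  3.8 23.6]
0.0355 0.0384 [-6.5  4.7 32.8]
13.0417
[[354 129]
 [352 229]
 [286 230]
 [283 129]] [[ 0.53576164 -0.29095716  0.04      ]
 [ 0.44597278 -0.25256392  0.04      ]
 [ 0.47165638 -0.19076482  0.04      ]
 [ 0.56239191 -0.22960884  0.04      ]] [ 0.50394568 -0.24097369  0.04      ]
((503.85589599609375, -240.94664001464844), (66.91988372802734, 98.70052337646484), 66.82416534423828)
```

View pics/w2.png

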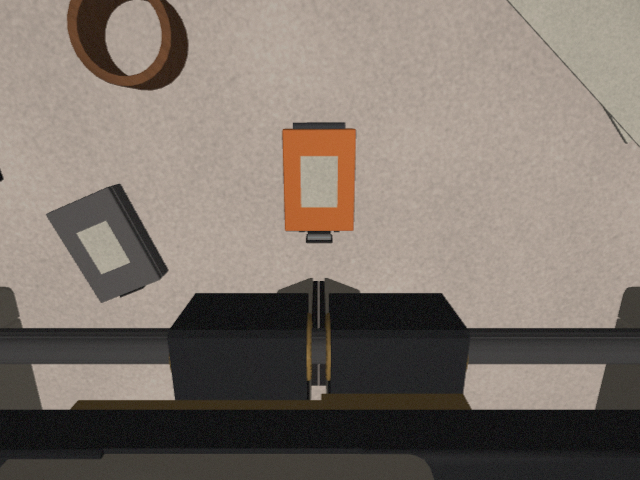

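The wrist view shows the lid at (283–354, 129–230), the catch at (319,237), and a narrower free edge than before, which suggests it is shut. I'll confirm from the scene camera, then go to look at the gauge.

```bash
python3 - <<'E'
from h import *
effector.open_jaws()
p=[.47,.27,.34]; manip.servo_line([.52,-.2,.34],vel=.3)
a=best(p,np.radians(64.5)); manip.move_pose(p,down(a)); manip.sleep(.2)
s=viewer.get_image("scene")[140:230,220:330,::-1]
c=viewer.get_calibration("wrist"); im=viewer.get_image("wrist")[:,:,::-1]
np.save("cal3.npy",c,allow_pickle=True); cv2.imwrite("pics/w3.png",im)
cv2.imwrite("pics/v3.png",np.hstack([cv2.resize(s,(400,327)),cv2.resize(im,(400,327))])); print(manip.current_clock())
E
```

```text
ik [(np.float64(2.0982170314919117), np.float64(1.1257373675363425)), (np.float64(0.9926091429628296), np.float64(4.267330021126136))]
16.9833
```

View pics/v3.png

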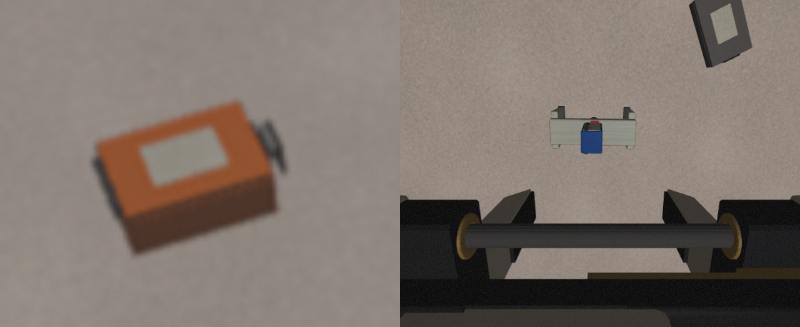

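The lid is shut flat in the scene crop. In the wrist view the beam spans about (240–378, 175–218) in full-size pixels and the tower top sits at about (306,203).

```bash
python3 - <<'E'
from h import *
c=np.load("cal3.npy",allow_pickle=True).item(); im=cv2.imread("pics/w3.png")[:,:,::-1].copy()
hsv=cv2.cvtColor(im,cv2.COLOR_RGB2HSV); print("tower col",hsv[180:230:4,306].tolist()); print("beam row",hsv[195,230:390:10].tolist())
m=mask(im,*BLUE); ys,xs=np.nonzero(m); print("blue",xs.min(),xs.max(),ys.min(),ys.max())
v=hsv[...,2][m>0]; print(np.percentile(v,[5,25,50,75,95]))
cv2.imwrite("pics/c3.png",cv2.resize(im[150:250,220:400,::-1],None,fx=4,fy=4,interpolation=cv2.INTER_NEAREST))
E
```

```text
tower col [[3, 84, 79], [17, 35, 66], [17, 27, 67], [107, 207, 80], [110, 166, 115], [110, 170, 114], [109, 172, 114], [110, 169, 116], [110, 166, 112], [109, 185, 110], [109, 176, 113], [111, 151, 101], [15, 38, 148]]
beam row [[12, 37, 150], [23, 27, 123], [27, 18, 140], [28, 22, 141], [33, 20, 139], [27, 17, 138], [108, 185, 98], [111, 171, 115], [110, 171, 115], [110, 162, 118], [30, 15, 140], [38, 21, 145], [42, 18, 145], [38, 20, 150], [39, 17, 148], [14, 34, 150]]
blue 290 322 188 224
[ 94. 110. 112. 114. 115.]
```

View pics/c3.png

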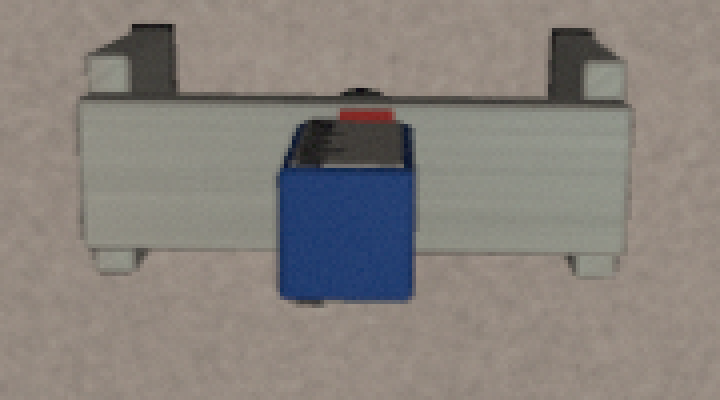

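The crop gives the tower top centred at about (306.7,208.4) in full-size pixels, with the beam corners readable.

```bash
python3 - <<'E'
from h import *
c=np.load("cal3.npy",allow_pickle=True).item()
T=onplane(c,np.array([[280,168],[414,169],[414,299],[280,298]])/4+[220,150],.17)
B=onplane(c,np.array([[80,98],[629,106],[625,254],[86,249]])/4+[220,150],.10)
print("tower",T.mean(0),"sides",np.linalg.norm(T-np.roll(T,1,0),axis=1))
print("beam",B.mean(0),"sides",np.linalg.norm(B-np.roll(B,1,0),axis=1))
d=(B[1]+B[2]-B[0]-B[3]); print("yaw y",np.degrees(np.arctan2(d[1],d[0]))%180)
E
```

```text
tower [0.48041643 0.27560533 0.17      ] sides [0.02877038 0.02870922 0.02877474 0.02941228]
beam [0.48023129 0.27556391 0.1       ] sides [0.03966662 0.14100515 0.0389682  0.14229784]
yaw y 63.76847697148692
```

```bash
python3 - <<'E'
from h import *
G=[.4803,.2756]; o=down(np.radians(243.8))
manip.servo_line([*G,.22],o,vel=.15); manip.servo_line([*G,.121],vel=.08)
f0=np.array(manip.current_force())
effector.close(f_grip=30); manip.sleep(.2); print("gap",manip.current_finger_gap(),manip.current_tool_pos(),np.array(manip.current_force())-f0)
manip.servo_line([*G,.14],vel=.05); print(manip.current_finger_gap(),np.array(manip.current_force())-f0)
manip.servo_line([*G,.245],vel=.12)
manip.servo_line([.5035,-.2405,.245],down(np.radians(246.8)),vel=.15); manip.sleep(.3)
print("gap",manip.current_finger_gap(),manip.current_tool_pos(),np.array(manip.current_force())-f0,manip.current_clock())
cv2.imwrite("pics/w4.png",np.hstack([cv2.resize(viewer.get_image(n),(400,300)) for n in("wrist","scene")])[:,:,::-1])
E
```

```text
gap 0.03042011754714122 [0.48038849 0.27585983 0.12096431] [-0.01420858  2.13184077 -2.40695517]
0.03001990732092445 [-0.95228399  0.70017964 -6.96970048]
gap 0.02963448479297633 [ 0.50350285 -0.24040544  0.24500306] [-0.83284673  1.28722075 -6.70560827] 25.95
```

View pics/w4.png

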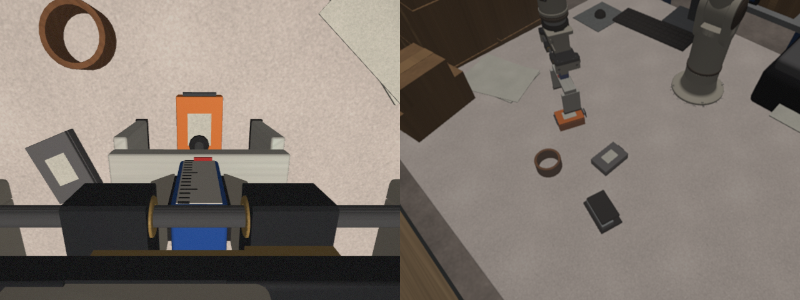

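The gauge hangs level and square over the case, with the foot at (199,143) in front of the lid and the case (177–222) between the legs. Lowering now.

```bash
python3 - <<'E'
from h import *
xy=[.5035,-.2405]; f0=np.array(manip.current_force())
manip.servo_line([*xy,.170],vel=.1); manip.servo_line([*xy,.126],vel=.04)
for z in np.arange(.125,.1165,-.001):
    manip.servo_line([*xy,z],vel=.02); manip.sleep(.1); f=np.array(manip.current_force())-f0
    print(round(z,4),round(manip.current_tool_pos()[2],4),f.round(1))
    if f[2]>5.5: break
effector.open_jaws(); manip.sleep(.3)
manip.servo_line([*xy,.21],vel=.08); manip.servo_line([*xy,.27],vel=.2)
manip.servo_line([.44,-.21,.33],vel=.2); manip.sleep(.3); print(manip.current_clock())
s=viewer.get_image("scene")[130:250,210:370]
cv2.imwrite("pics/w5.png",np.hstack([cv2.resize(viewer.get_image("wrist"),(400,300)),cv2.resize(s,(400,300),interpolation=cv2.INTER_CUBIC)])[:,:,::-1])
E
```

```text
0.125 0.1251 [-0.9  0.6  1.4]
0.124 0.124 [-1.2  0.8  1.2]
0.123 0.123 [0.5 1.7 1. ]
0.122 0.122 [-0.6  0.6  1.3]
0.121 0.121 [-0.6  0.4  0.4]
0.12 0.1209 [-3.1  2.9 11.4]
34.3333
```

View pics/w5.png

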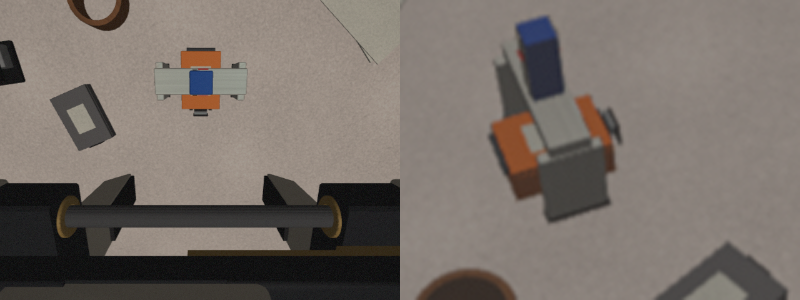

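The gauge stands centred astride the shut case, with the tower at (201,82) over the lid spanning 181–220. The legs are on the desk, the hand is clear and the bystanders have not been disturbed.

```bash
python3 -c "
from bench import manip
print(manip.hand_in())"
```

```text
the job is handed in; nothing more can be done
None
```

The job is handed in, with no verdict returned: pictures show the orange lid shut and the gauge released, centred astride the case; its legs met the desk at the expected height, the foot's 40 mm reading was not read directly, and the grey case, punch and tape roll were never touched.

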